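Turn the wrong-handed brackets in the tacking jig

ROBOT

A 6-joint arm with a two-finger parallel gripper is mounted at the origin on the work surface; the furniture and walls round the work are solid. World frame = base frame: x ahead of the robot, y to its left, z up, the work surface at z = 0. Lengths are in m, angles in rad, forces in N, time in s.
With the tool pointing down it reaches from about 0.4 to 0.925 m from the base axis. Payload 12.5 kg.
Tool frame: the origin (TCP) lies at the very end of the fingers, on their centre line; the grasp point (between the pads) lies bot.pinch_z behind it (bot.pinch_z is the distance from the TCP to the grasp point, in m); z points along the fingers, y is the line along which they close (so a half turn about z gives the same grasp; the last joint's range is limited). The gripper opens to 95 mm and grips with 3 to 60 N. Pads are 20 mm wide; open, the fingers measure 119 mm over their backs; the gripper's body (75 mm by 180 mm) begins 59 mm behind the grasp point.
Start: joints at [-1.284, 0.491, 1.559, -0, 1.092, -0.106], TCP at [0.239, -0.577, 0.175] pointing down, gripper open.
Joint ranges: [-3.1, 3.1], [-0.84, 2.19], [0.05, 2.79], [-1.13, 4.28], [0.06, 2.93], [-2.69, 2.69]. Speed limits (rad/s): [2.22, 2.22, 2.79, 3.14, 3.14, 3.14].

INTERFACE

Orientations are given as a rotation vector (axis times angle).
In Python, from rig import bot gives the robot as it stands.
- The arm moves only by the tool apply_moves, never from a script. Its arguments are lists of equal length, an entry for each row: "translation": the shift along the tool's x, y, z as a fraction of full scale, a list of three; "turn": the turn, a rotation vector about the tool's x, y, z as a fraction of full scale, a list of three; "claw": the opening, from 0 (shut) to 1 (fully open). A call has 1 to 8 rows; each row is the pose to reach, as a shift and turn from the pose commanded when the call began, along the tool's axes at that moment, turning the shorter way round; what a row does not reach only later rows make up. Full scale, the value 1, is 25 cm for a shift and 360 degrees for a turn. A row lasts 1/12 s, in which the tool goes at most 41.7 mm and 7.16 degrees, less where a joint would pass 70% of its speed; a pose out of reach is approached as far as the arm can. A call with a number of a shift or a turn outside -1 to 1 is refused whole. A call with a gripper value outside its range is refused whole. The fingers move at their own pace and stop on an object; "squeeze" is the grip in N (left out, the last holds). Time passes only in rows, so rows that repeat a pose let the fingers close. It gives the time, the measured TCP pose, the force and the opening at its end, in the units of the state.
- bot.state(): the state, without advancing time (a new reading comes with each control period).
- bot.capture(name): name is "scene" or "top" or "wrist"; returns the picture (384x512x3 uint8, blue, green, red); there is no depth.
- bot.camera_info(name): a dict with "fx", "fy", "cx", "cy" (pixels), "T" (4x4, takes a point from camera to world coordinates); the wrist camera has in their place "T_tool_cam" (4x4, takes a point from camera to tool coordinates, whose origin is the TCP and whose axes are the flange's). Camera axes: x right, y down, z forward; pixel columns grow to the right and rows downward; lengths in m; the calibration is good to about 2 mm. A picture is of the moment at which its call begins: read the wrist's pose just before it. camera_info takes no time and is no camera call.
- bot.finish_job(): hands the job in, once; it reports no verdict.
Trained networks look in the newest picture that a camera, given by its name, has taken for a name from the list of things; names that differ only in an ending like _2 or _b are one class to them, and where a whole thing is asked for, a point or a joint stands for the part that bears it (a point fixed in the world has none). Each returns a list of dicts, best first, with "score" (0 to 1); they miss things now and then, are a little off and sometimes report something else, mostly with a low value. They report only what shows in the picture. A call takes as long as a camera call. They do not tell look-alikes from the thing itself.
- bot.boxes_of(label, camera): "box" ([left, top, right, bottom] in pixels, round what is visible of it).
- bot.pinpoint(label, camera): "centre" ([column, row] in pixels: a listed point, or the origin of a listed thing).
The state is a dict: "time_s": time; "q": joint angles; "qvel": joint speeds; "joint_torque": joint torques, N m; "tcp_pos": TCP position; "orientation": TCP orientation; "force": force on the tool from outside, world axes, zero at the start; "moment": the same for the moment, N m; "grip_width": finger opening in m.
Only numpy, scipy, OpenCV 4.12 (cv2) and the standard library are available. Lean on these libraries where they do the work, as an engineer would, in place of code of your own. Each camera call takes 0.05 s, during which the arm holds its last target. There are 200 camera calls.

TASK

All three L brackets in the tacking jig must be the same hand as the red pattern bracket that stands beside the left end of the jig, toe pointing the same way (the other red pattern, put away on the right of the table, does not count). Take out each mirrored bracket, flip it face for face so that its toe points the other way, and seat it again upright on the floor of a pocket, one to a pocket, with its foot centred between the ends of the rails. Leave the brackets that already match in place.

Things in the scene. Friction and masses are not known exactly. Their poses are not given: they have to be found in the camera images.
- jig: fixed blue jig plate, 130 (x) x 310 (y) x 12 mm high, with three parallel pockets side by side along its y. Origin: centre of its underside, on the table; x points away from the robot, y to its left (it stands turned by up to 0.2 rad), z up
- pocket_1 (a point): pocket 1 of the jig: a slot along the jig's x between two 96 mm long dark steel rails, 15 mm apart, with flared tops 16 mm above the slot's floor (the jig plate's top); both ends are open. Point: middle of the slot, 14 mm above its floor, where the centre of a seated bracket's foot comes; axes as the jig's. Pockets are 100 mm apart, 1 at the jig's -y end
- pocket_2 (a point): pocket 2 of the jig: a slot along the jig's x between two 96 mm long dark steel rails, 15 mm apart, with flared tops 16 mm above the slot's floor (the jig plate's top); both ends are open. Point: middle of the slot, 14 mm above its floor, where the centre of a seated bracket's foot comes; axes as the jig's. Pockets are 100 mm apart, 1 at the jig's -y end
- pocket_3 (a point): pocket 3 of the jig: a slot along the jig's x between two 96 mm long dark steel rails, 15 mm apart, with flared tops 16 mm above the slot's floor (the jig plate's top); both ends are open. Point: middle of the slot, 14 mm above its floor, where the centre of a seated bracket's foot comes; axes as the jig's. Pockets are 100 mm apart, 1 at the jig's -y end
- bracket_a_foot (a point): L-shaped bare steel plate, 10 mm thick, upright in a pocket: foot 76 mm long, 28 mm high; at its heel end a 32 mm wide leg rises to 100 mm above the underside; 0.2 to 0.3 kg. Point: centre of the foot (half-way along its 76 mm, half its height, half the thickness). x points along the foot to the toe, y across the thickness, z up the leg
- bracket_a_grip (a point): the same plate: point in the middle of the leg, 83 mm above the foot's underside (17 mm below the leg's top), 22 mm from the foot's centre towards the heel (-x); grasp here from above across the 10 mm thickness (y). Same axes as the foot
- bracket_b_foot (a point): L-shaped bare steel plate, 10 mm thick, upright in a pocket: foot 76 mm long, 28 mm high; at its heel end a 32 mm wide leg rises to 100 mm above the underside; 0.2 to 0.3 kg. Point: centre of the foot (half-way along its 76 mm, half its height, half the thickness). x points along the foot to the toe, y across the thickness, z up the leg
- bracket_b_grip (a point): the same plate: point in the middle of the leg, 83 mm above the foot's underside (17 mm below the leg's top), 22 mm from the foot's centre towards the heel (-x); grasp here from above across the 10 mm thickness (y). Same axes as the foot
- bracket_c_foot (a point): L-shaped bare steel plate, 10 mm thick, upright in a pocket: foot 76 mm long, 28 mm high; at its heel end a 32 mm wide leg rises to 100 mm above the underside; 0.2 to 0.3 kg. Point: centre of the foot (half-way along its 76 mm, half its height, half the thickness). x points along the foot to the toe, y across the thickness, z up the leg
- bracket_c_grip (a point): the same plate: point in the middle of the leg, 83 mm above the foot's underside (17 mm below the leg's top), 22 mm from the foot's centre towards the heel (-x); grasp here from above across the 10 mm thickness (y). Same axes as the foot
- pattern_p: fixed bracket of the same shape, painted red, on a black plate 90 x 50 x 12 mm. The two patterns are mirror images: the one beside the jig, about 0.21 m from its centre at its +y end, counts; the other, over 0.33 m off on the right of the table, says nothing. Origin: under the foot's centre, on the table; x points to the toe, roughly along or against the jig's x (within 0.3 rad)
- pattern_q: fixed bracket of the same shape, painted red, on a black plate 90 x 50 x 12 mm. The two patterns are mirror images: the one beside the jig, about 0.21 m from its centre at its +y end, counts; the other, over 0.33 m off on the right of the table, says nothing. Origin: under the foot's centre, on the table; x points to the toe, roughly along or against the jig's x (within 0.3 rad)
Not all that is in view belongs to the job. What is shaped like the pattern_q but pink is not meant.

How it is judged:
By the outcome, as a careful person would: the job done as asked, in the order asked, and still so for the second after the job is handed in, with the robot touching nothing.
It also fails if it takes over 69 s, if anything falls off the work surface, if the arm or the gripper's body presses on something with over 40 N, if the wrist force passes 120 N, or if a joint passes its speed limit or range.

## Working session

There is one attempt and no reset: what is moved stays moved. The work goes in short steps, Python scripts to look and compute and a tool call to move; the robot and the scene stay as the last step left them, time stands still between calls to the robot, and variables do not carry over. Pictures are saved under pics/ and viewed, on a budget of 10 in all, crops included, one or two more only if the job needs it, and the job is handed in when it is done.

Besides the shell and the picture viewer there is one more tool, called after "Request:" by a JSON object that holds its "api" and its "payload", one argument or row to a line. apply_moves: Moves the arm, as the interface text tells. Shift numbers are shares of 25 cm and turn numbers shares of 360 degrees, none past 1 either way. Its arguments: {"type":"object","properties":{"translation":{"type":"array","items":{"type":"array","items":{"type":"number","minimum":-1,"maximum":1}}},"turn":{"type":"array","items":{"type":"array","items":{"type":"number","minimum":-1,"maximum":1}}},"claw":{"type":"array","items":{"type":"number"}},"squeeze":{"type":"number"}},"required":["translation","turn","claw"]}

```bash
ls; mkdir -p pics; python3 - <<'E'
from rig import bot
import cv2, numpy as np
print(bot.state()['tcp_pos'], bot.pinch_z)
ims=[]
for n in ['scene','top']:
    im=bot.capture(n); cv2.imwrite(f'pics/{n}0.png',im)
    for l in ['jig','pocket_1','bracket_a_foot','bracket_a_grip','pattern_p']:
        print(n,l,[(np.round(d['centre']).tolist(),round(d['score'],2)) for d in bot.pinpoint(l,n)])
    c=bot.camera_info(n); print(c['fx'],c['fy'],c['cx'],c['cy'],np.round(c['T'],3).tolist())
print(np.round(bot.camera_info('wrist')['T_tool_cam'],3).tolist())
E
```

```text
pics
[ 0.23918042 -0.57710586  0.17445115] 0.0188
scene jig [([223.0, 220.0], 0.73), ([244.0, 214.0], 0.63)]
scene pocket_1 [([255.0, 191.0], 0.97), ([226.0, 218.0], 0.78), ([239.0, 207.0], 0.56)]
scene bracket_a_foot [([242.0, 207.0], 0.71)]
scene bracket_a_grip [([246.0, 183.0], 0.72)]
scene pattern_p [([200.0, 246.0], 0.68)]
396.3498343862783 396.3498343862783 258.8080944125153 190.16585160498968 [[-0.869, -0.211, 0.447, -0.083], [-0.494, 0.389, -0.778, 0.855], [-0.009, -0.897, -0.442, 0.62], [0.0, 0.0, 0.0, 1.0]]
top jig [([255.0, 188.0], 0.6)]
top pocket_1 [([255.0, 188.0], 0.6), ([227.0, 186.0], 0.6)]
top bracket_a_foot [([255.0, 190.0], 0.63), ([253.0, 189.0], 0.42), ([194.0, 189.0], 0.23)]
top bracket_a_grip [([248.0, 193.0], 0.54)]
top pattern_p [([329.0, 227.0], 0.89), ([359.0, 226.0], 0.82), ([191.0, 192.0], 0.63)]
411.425083196639 411.425083196639 255.8798663835464 195.0187606661622 [[-0.017, -0.996, 0.085, 0.362], [-1.0, 0.018, 0.004, -0.087], [-0.006, -0.084, -0.996, 1.467], [0.0, 0.0, 0.0, 1.0]]
[[0.001, -0.964, -0.268, 0.075], [1.0, 0.001, 0.0, 0.001], [-0.0, -0.268, 0.964, -0.21], [0.0, 0.0, 0.0, 1.0]]
```

```bash
python3 - <<'E'
import cv2
a=cv2.imread('pics/scene0.png'); b=cv2.imread('pics/top0.png')
cv2.imwrite('pics/s1.png',cv2.resize(a[110:310,140:400],(780,600),interpolation=cv2.INTER_CUBIC))
cv2.imwrite('pics/t1.png',cv2.resize(b[120:280,160:370],(787,600),interpolation=cv2.INTER_CUBIC))
E
```

```text
(no output)
```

View pics/s1.png

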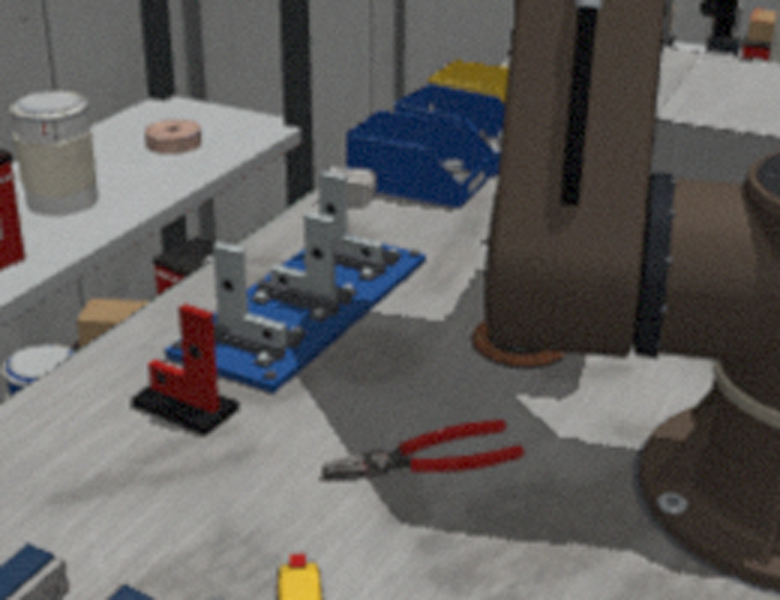

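View pics/t1.png

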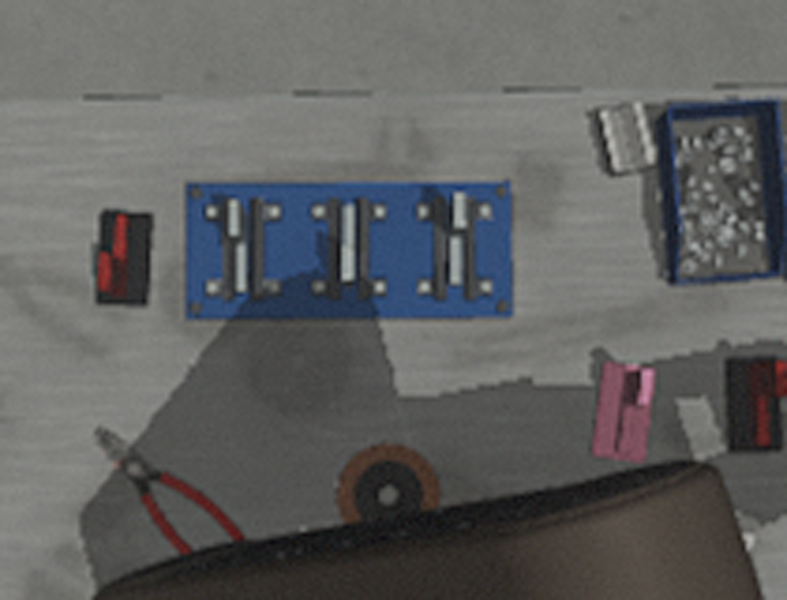

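The scene picture is taken from the robot's left, with +x towards the image's left. The pattern beside the jig, at (200,350) in the crop, has its leg near the robot and its toe pointing away. The brackets in pocket 3 (235,300) and pocket 1 (340,210) have their legs at the far side, so they are mirrored; pocket 2's (315,270) matches. The top view agrees: jig corners at crop (187,182) and (512,318), and the leg lean in pockets 1 and 3 is at the far end.

```bash
cat > h.py <<'E'
from rig import bot
import numpy as np, cv2
from scipy.spatial.transform import Rotation as R
def pose():
    s=bot.state(); return np.array(s['tcp_pos']),R.from_rotvec(s['orientation']),s
def camT(n):
    c=bot.camera_info(n)
    if n!='wrist': return c,np.array(c['T'])
    p,r,_=pose(); T=np.eye(4); T[:3,:3]=r.as_matrix(); T[:3,3]=p
    return c,T@np.array(c['T_tool_cam'])
def ray(c,T,uv,z):
    d=T[:3,:3]@np.array([(uv[0]-c['cx'])/c['fx'],(uv[1]-c['cy'])/c['fy'],1]); return T[:3,3]+d*(z-T[2,3])/d[2]
def proj(c,T,P):
    q=np.linalg.inv(T)@np.append(P,1); return np.array([c['cx']+c['fx']*q[0]/q[2],c['cy']+c['fy']*q[1]/q[2]])
def go(P,yaw):
    """shift and turn in tool fractions; yaw = world heading of tool y... tool straight down"""
    p,r,s=pose()
    y=np.array([np.cos(yaw),np.sin(yaw),0]); z=np.array([0,0,-1.]); g=R.from_matrix(np.c_[np.cross(y,z),y,z])
    print('t',np.round(s['time_s'],2),'shift',np.round(r.inv().apply(P-p)/.25,4),'turn',np.round((r.inv()*g).as_rotvec()/2/np.pi,4),'q',np.round(s['q'],2))
E
python3 - <<'E'
from h import *
p,r,s=pose(); print(p,np.round(r.as_matrix(),3),s['q'])
im=cv2.imread('pics/top0.png'); c,T=camT('top')
cs=[ray(c,T,(160+u/3.748,120+v/3.75),.012) for u,v in [(187,182),(511,182),(513,318),(186,318)]]
print(np.round(cs,3)); m=np.mean(cs,0)
print('centre',m,'yaw',np.arctan2(cs[1][0]-cs[0][0],cs[0][1]-cs[1][1]))
for yaw in (np.pi/2,-np.pi/2): go(np.array([m[0]-.06,m[1],.28]),yaw)
E
```

```text
[ 0.23925929 -0.57740783  0.17507037] [[ 0.924  0.383  0.   ]
 [ 0.383 -0.924 -0.   ]
 [-0.     0.    -1.   ]] [-1.28359674e+00  4.90882215e-01  1.55890472e+00 -5.42610162e-06
  1.09170944e+00 -1.05584456e-01]
[[ 0.583  0.082  0.012]
 [ 0.578 -0.226  0.012]
 [ 0.448 -0.225  0.012]
 [ 0.454  0.084  0.012]]
centre [ 0.51578533 -0.07114064  0.012     ] yaw -0.018166157269679007
t 0.6 shift [ 1.5753 -1.5393 -0.4199] turn [ 0.      0.     -0.4375] q [-1.28  0.49  1.56 -0.    1.09 -0.11]
t 0.6 shift [ 1.5753 -1.5393 -0.4199] turn [ 0.     -0.      0.0625] q [-1.28  0.49  1.56 -0.    1.09 -0.11]
```

Request:
{"api": "apply_moves", "payload": {
  "translation": [
    [0.1, -0.1, -0.2],
    [0.8, -0.8, -0.42],
    [0.8, -0.8, -0.42],
    [0.8, -0.8, -0.42],
    [0.8, -0.8, -0.42],
    [0.8, -0.8, -0.42],
    [0.8, -0.8, -0.42],
    [0.8, -0.8, -0.42]
  ],
  "turn": [
    [0, 0, 0],
    [0, 0, 0],
    [0, 0, 0],
    [0, 0, 0],
    [0, 0, 0],
    [0, 0, 0],
    [0, 0, 0],
    [0, 0, 0]
  ],
  "claw": [0.5, 0.5, 0.5, 0.5, 0.5, 0.5, 0.5, 0.5]
}}

```text
time_s: 1.27
tcp_pos: [0.3484, -0.3128, 0.2817]
orientation: [3.079, 0.615, 0.002]
force: [-0.0, -0.5, 0.7]
grip_width: 0.0496
```

Request:
{"api": "apply_moves", "payload": {
  "translation": [
    [0.77, -0.74, 0],
    [0.77, -0.74, 0],
    [0.77, -0.74, 0],
    [0.77, -0.74, 0],
    [0.77, -0.74, 0],
    [0.77, -0.74, 0],
    [0.77, -0.74, 0],
    [0.77, -0.74, 0]
  ],
  "turn": [
    [0, 0, 0.0625],
    [0, 0, 0.0625],
    [0, 0, 0.0625],
    [0, 0, 0.0625],
    [0, 0, 0.0625],
    [0, 0, 0.0625],
    [0, 0, 0.0625],
    [0, 0, 0.0625]
  ],
  "claw": [0.5, 0.5, 0.5, 0.5, 0.5, 0.5, 0.5, 0.5]
}}

```text
time_s: 1.93
tcp_pos: [0.4558, -0.0671, 0.2802]
orientation: [-3.141, -0.007, -0.001]
force: [-0.2, -0.1, -0.3]
grip_width: 0.0477
```

```bash
python3 - <<'E'
from h import *
p,r,s=pose(); print(p,np.round(r.as_matrix()[:,1],3),s['q'],s['time_s'],np.abs(s['qvel']).max())
E
```

```text
[ 0.45582219 -0.06711864  0.2801912 ] [ 0.004 -1.    -0.001] [-2.90387000e-01  1.47880143e-01  1.78377326e+00  1.04277536e-03
  1.20934851e+00  1.27562725e+00] 1.9333 0.11881977858602302
```

```bash
python3 - <<'E'
from h import *
c,T=camT('wrist'); im=bot.capture('wrist'); cv2.imwrite('pics/w0.png',im)
for l,z in [('pocket_1',.026),('bracket_a_foot',.026),('bracket_a_grip',.095),('jig',0)]:
    for d in bot.pinpoint(l,'wrist'): print(l,round(d['score'],2),np.round(d['centre'],1),np.round(ray(c,T,d['centre'],z),4))
cv2.imwrite('pics/w1.png',cv2.resize(im,(768,576),interpolation=cv2.INTER_CUBIC))
E
```

```text
pocket_1 0.9 [258.5 123.1] [ 0.5184 -0.0694  0.026 ]
pocket_1 0.85 [194.1 121.8] [0.5199 0.0329 0.026 ]
pocket_1 0.77 [325.4 124.7] [ 0.5164 -0.1759  0.026 ]
bracket_a_foot 0.81 [259.2 123.7] [ 0.5174 -0.0705  0.026 ]
bracket_a_grip 0.97 [259.9 143.3] [ 0.4933 -0.0713  0.095 ]
bracket_a_grip 0.71 [258.5 122.8] [ 0.5207 -0.0692  0.095 ]
bracket_a_grip 0.71 [182.6 109. ] [0.5381 0.0324 0.095 ]
jig 0.69 [262.1 121.8] [ 0.5198 -0.0754 -0.    ]
```

View pics/w1.png

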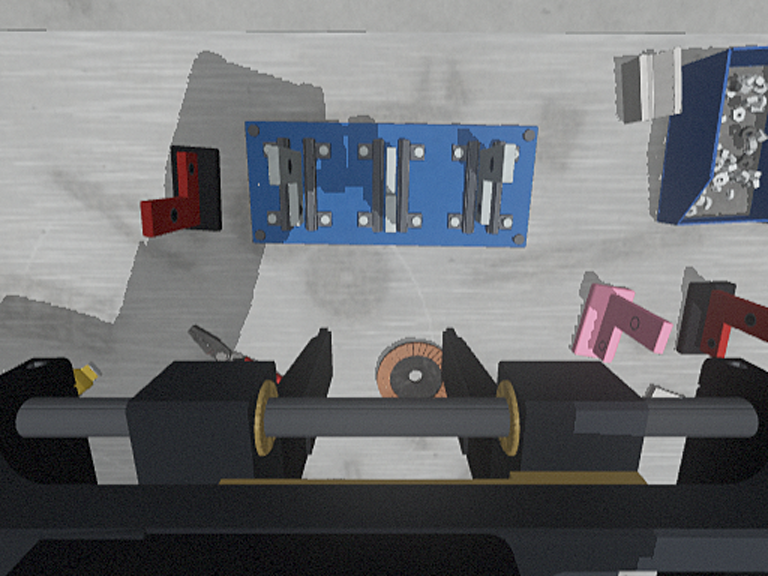

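The picture shows pattern_p (180,190) with its leg near the robot. The legs in pockets 3 (275,165) and 1 (508,165) are at the far end, and pocket 2's leg (390,205) is near. So pockets 1 and 3 are the ones to flip. Next I fit the plate and the leg caps.

```bash
cat >> h.py <<'E'
def jigfit(im,c,T):
    hsv=cv2.cvtColor(im,cv2.COLOR_BGR2HSV); m=cv2.inRange(hsv,(100,90,30),(125,255,255))
    m=cv2.morphologyEx(m,cv2.MORPH_CLOSE,np.ones((5,5),np.uint8))
    n,l,st,ce=cv2.connectedComponentsWithStats(m)
    j=proj(c,T,np.array([.517,-.071,.012])); i=min(range(1,n),key=lambda k:np.hypot(*(ce[k]-j)) if st[k,4]>1000 else 1e9)
    cn=max(cv2.findContours((l==i).astype(np.uint8),cv2.RETR_EXTERNAL,2)[0],key=cv2.contourArea)[:,0]
    return cv2.minAreaRect(np.array([ray(c,T,u,.012)[:2] for u in cn],np.float32)*1000)
E
python3 - <<'E'
from h import *
im=cv2.imread('pics/w0.png'); c,T=camT('wrist'); print(c['fx'],jigfit(im,c,T))
ct,Tt=camT('top'); print(jigfit(cv2.imread('pics/top0.png'),ct,Tt))
g=cv2.cvtColor(im,cv2.COLOR_BGR2GRAY)
for u,v in [(182,110),(339,108),(260,137)]:
    w=g[v-25:v+25,u-20:u+20]; print(w.max()); n,l,st,ce=cv2.connectedComponentsWithStats((w>205).astype(np.uint8))
    for k in range(1,n):
        if st[k,4]>40:
            pts=np.argwhere(l==k)[:,::-1]+[u-20,v-25]
            r=cv2.minAreaRect(np.array([ray(c,T,q,.112)[:2] for q in pts],np.float32)*1000); print(np.round(r[0],1),np.round(r[1],1),r[2])
cv2.imwrite('pics/w2.png',cv2.resize(im[75:170,155:365],(798,361),interpolation=cv2.INTER_NEAREST))
E
```

```text
283.7470578061999 ((514.9871215820312, -77.66433715820312), (308.6789855957031, 128.84950256347656), 89.12460327148438)
((516.6438598632812, -70.33332824707031), (305.7226257324219, 128.25119018554688), 89.6392593383789)
178
219
225
```

View pics/w2.png

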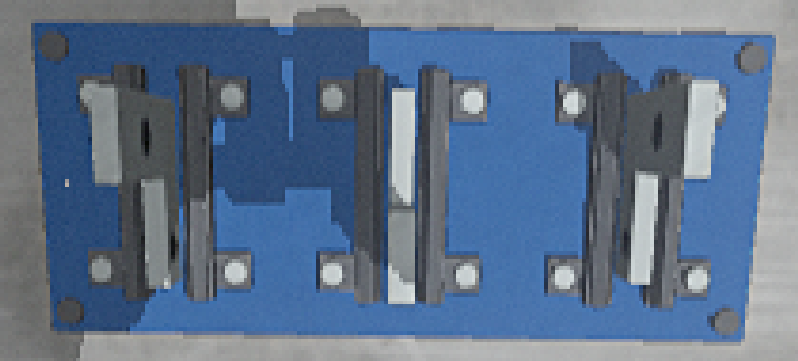

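The plate fits 309 x 129 mm at about (0.516, -0.074) with yaw about -0.9°. The wrist and top cameras differ by 7 mm in y, so I'll go above pocket 1's leg and look from close by.

Request:
{"api": "apply_moves", "payload": {
  "translation": [
    [0.32, 0.43, 0.48],
    [0.32, 0.43, 0.48],
    [0.32, 0.43, 0.48],
    [0.32, 0.43, 0.48],
    [0.32, 0.43, 0.48],
    [0.32, 0.43, 0.48],
    [0.32, 0.43, 0.48],
    [0.32, 0.43, 0.48]
  ],
  "turn": [
    [0, 0, 0.003],
    [0, 0, 0.003],
    [0, 0, 0.003],
    [0, 0, 0.003],
    [0, 0, 0.003],
    [0, 0, 0.003],
    [0, 0, 0.003],
    [0, 0, 0.003]
  ],
  "claw": [0.5, 0.5, 0.5, 0.5, 0.5, 0.5, 0.5, 0.5]
}}

```text
time_s: 2.85
tcp_pos: [0.5341, -0.1788, 0.1614]
orientation: [3.141, -0.03, 0.002]
force: [0.0, -0.3, 0.6]
grip_width: 0.0474
```

```bash
python3 - <<'E'
from h import *
c,T=camT('wrist'); p,r,s=pose(); im=bot.capture('wrist'); cv2.imwrite('pics/w3.png',im); np.save('T3.npy',T)
print(p,r.as_matrix()[:,1],c['cx'],c['cy'],np.round(T,4).tolist()); print('tcp px',proj(c,T,p),'grip px',proj(c,T,p+[0,0,.0188]))
for l,z in [('pocket_1',.026),('bracket_a_foot',.026),('bracket_a_grip',.095)]:
    for d in bot.pinpoint(l,'wrist'): print(l,round(d['score'],2),np.round(d['centre'],1),np.round(ray(c,T,d['centre'],z),4))
cv2.imwrite('pics/w4.png',cv2.resize(im[:,100:400],(780,600*384//384*1),interpolation=cv2.INTER_CUBIC) if 0 else cv2.resize(im[60:290,110:410],(780,598),interpolation=cv2.INTER_CUBIC))
E
```

```text
[ 0.53410585 -0.1788245   0.16143204] [-1.92718098e-02 -9.99814141e-01  5.30107133e-04] 257.53473389085275 193.10199015201033 [[-0.0187, -0.9637, -0.2664, 0.6096], [-0.9998, 0.0181, 0.0045, -0.1814], [0.0005, 0.2664, -0.9639, 0.3717], [0.0, 0.0, 0.0, 1.0]]
tcp px [255.98588251 214.52342146] grip px [255.86064134 223.36399764]
pocket_1 0.88 [171.  193.3] [ 0.5159 -0.0704  0.026 ]
pocket_1 0.83 [ 93.  194.7] [0.5159 0.0285 0.026 ]
pocket_1 0.78 [253.7 193.4] [ 0.5138 -0.1749  0.026 ]
bracket_a_foot 0.98 [170.  191.3] [ 0.5185 -0.0694  0.026 ]
bracket_a_foot 0.65 [250.6 188.3] [ 0.5205 -0.1711  0.026 ]
bracket_a_grip 0.69 [155.1 230.9] [ 0.494  -0.0717  0.095 ]
```

View pics/w4.png

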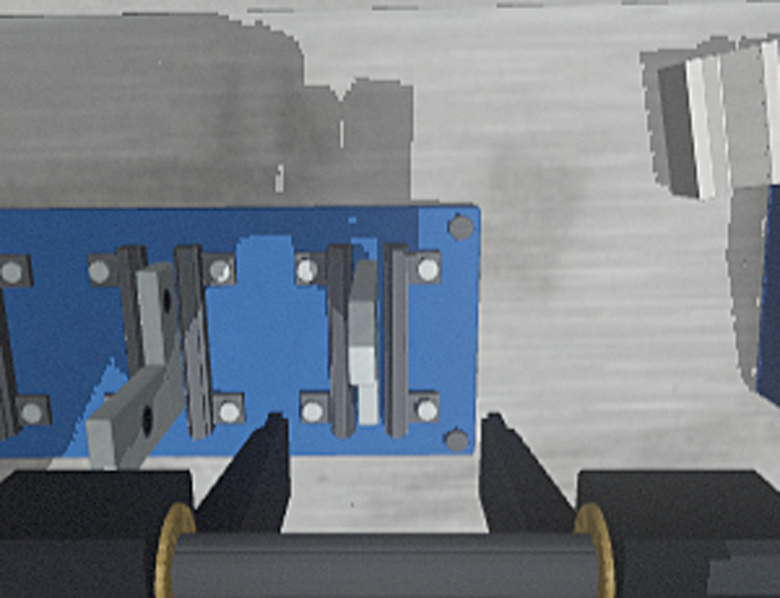

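The fingers' mid line is at u=258.1 against the calibrated 256.0, a bias of about 2 px. Pocket 1's rails are centred at crop x=368, and its leg top spans (362, 300..385). I compute both with that correction.

```bash
python3 - <<'E'
from h import *
c,_=camT('wrist'); T=np.load('T3.npy'); f=lambda u,v,z: np.round(ray(c,T,(u/2.6+110-2.1,v/2.6+60),z),4)
print('leg top far/near',f(362,300,.112),f(363,385,.112)); print('toe end',f(368,425,.040))
print('rails far/near',f(368,245,.028),f(369,437,.028)); print('p2 rails',f(161,245,.028),f(172,438,.028))
print('p2 leg top near end',f(102,470,.112),'p2 toe',f(152,263,.040))
E
```

```text
leg top far/near [ 0.5552 -0.1707  0.112 ] [ 0.5231 -0.1702  0.112 ]
toe end [ 0.4788 -0.1689  0.04  ]
rails far/near [ 0.5637 -0.1708  0.028 ] [ 0.4676 -0.1688  0.028 ]
p2 rails [ 0.5655 -0.0745  0.028 ] [ 0.469  -0.0702  0.028 ]
p2 leg top near end [ 0.4907 -0.0693  0.112 ] p2 toe [ 0.559  -0.0733  0.04  ]
```

Request:
{"api": "apply_moves", "payload": {
  "translation": [
    [0.02, -0.034, 0.05],
    [0.02, -0.034, 0.1],
    [0.02, -0.034, 0.16],
    [0.02, -0.034, 0.22],
    [0.02, -0.034, 0.28],
    [0.02, -0.034, 0.33],
    [0.02, -0.034, 0.34],
    [0.02, -0.034, 0.34]
  ],
  "turn": [
    [0, 0, 0],
    [0, 0, 0],
    [0, 0, 0],
    [0, 0, 0],
    [0, 0, 0],
    [0, 0, 0],
    [0, 0, 0],
    [0, 0, 0]
  ],
  "claw": [0.5, 0.5, 0.5, 0.5, 0.5, 0.5, 0.5, 0.5]
}}

```text
time_s: 3.72
tcp_pos: [0.5395, -0.1702, 0.0751]
orientation: [-3.141, 0.029, 0.001]
force: [-0.1, -0.4, -0.1]
grip_width: 0.0474
```

```bash
python3 - <<'E'
from h import *
go(np.array([.539,-.1704,.076]),np.radians(-91.1)); print(pose()[0])
E
```

```text
t 3.72 shift [-0.002   0.0009 -0.0036] turn [-0.      0.0001  0.0002] q [-0.42  0.53  1.81 -0.    0.8   1.17]
[ 0.53950729 -0.17017927  0.07510384]
```

Request:
{"api": "apply_moves", "payload": {
  "translation": [
    [0, 0, 0],
    [0, 0, 0],
    [0, 0, 0],
    [0, 0, 0],
    [0, 0, 0],
    [0, 0, 0],
    [0, 0, 0],
    [0, 0, 0]
  ],
  "turn": [
    [0, 0, 0],
    [0, 0, 0],
    [0, 0, 0],
    [0, 0, 0],
    [0, 0, 0],
    [0, 0, 0],
    [0, 0, 0],
    [0, 0, 0]
  ],
  "claw": [0, 0, 0, 0, 0, 0, 0, 0],
  "squeeze": 30
}}

```text
time_s: 4.38
tcp_pos: [0.5397, -0.1706, 0.0751]
orientation: [3.141, -0.029, 0.0]
force: [-0.1, -0.7, -0.3]
grip_width: 0.0021
```

The fingers shut to 2 mm with nothing between them, so I look before doing anything else.

```bash
python3 - <<'E'
from h import *
im=bot.capture('wrist'); s=bot.capture('scene'); cv2.imwrite('pics/w5.png',im); cv2.imwrite('pics/s5.png',s)
a=cv2.resize(im[60:290,110:410],(522,400),interpolation=cv2.INTER_CUBIC); b=cv2.resize(s[150:250,185:290],(420,400),interpolation=cv2.INTER_CUBIC)
cv2.imwrite('pics/c5.png',cv2.resize(np.hstack([a,b]),(800,340)))
print(pose()[2]['grip_width'])
E
```

```text
0.0005940641849217489
```

View pics/c5.png

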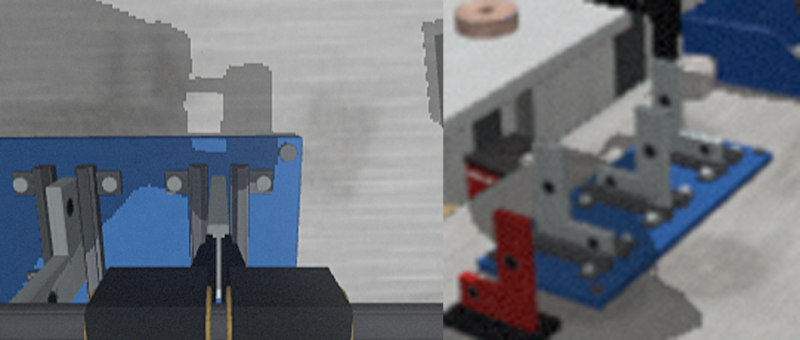

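```bash
python3 - <<'E'
import cv2,numpy as np
im=cv2.imread('pics/w5.png'); s=cv2.imread('pics/s5.png')
a=cv2.resize(im[150:290,210:310],(390,546),interpolation=cv2.INTER_CUBIC); b=cv2.resize(s[140:196,225:266],(400,546),interpolation=cv2.INTER_CUBIC)
cv2.imwrite('pics/c6.png',np.hstack([a,b]))
E
```

```text
(no output)
```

View pics/c6.png

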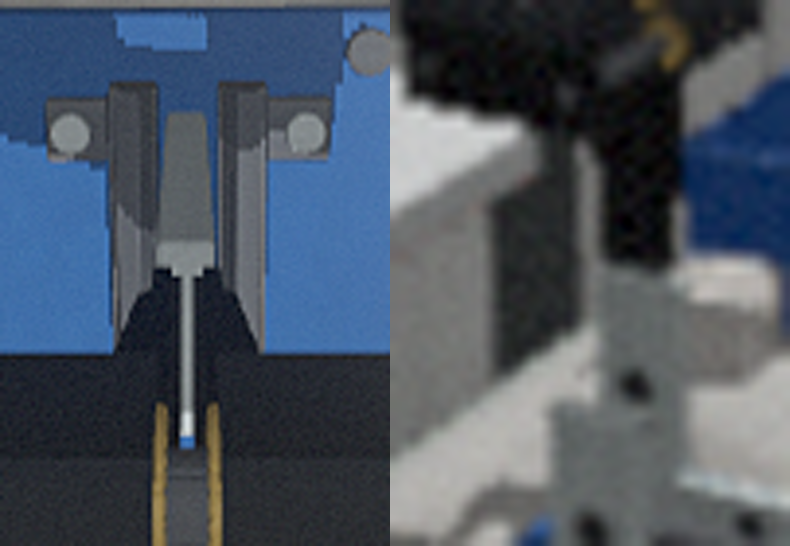

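```bash
python3 - <<'E'
from h import *
c,T=camT('scene'); p,r,s=pose(); print(p,s['q'],s['grip_width'],s['force'])
for P in [p,p+[0,0,.037],[.5397,-.1706,.112],[.5397,-.1706,.095]]: 
    u=proj(c,T,np.array(P)); print(u,(u-[225,140])*9.75+[390,0])
c,T=camT('wrist')
for P in [p,p+[0,0,.037],p+[.016,0,.037]]: 
    u=proj(c,T,np.array(P)); print(u,(u-[210,150])*3.9)
E
```

```text
[ 0.53966733 -0.17061672  0.07502372] [-4.22866940e-01  5.29742881e-01  1.80927534e+00 -9.52490259e-05
  8.02540741e-01  1.16680480e+00] 0.0005940641849217489 [-0.41742134  0.59460244  0.26674336]
[249.99060141 177.66927268] [633.65836373 367.27540863]
[249.77388237 167.4011889 ] [631.54535308 267.16159177]
[249.76286267 167.40775958] [631.43791099 267.22565589]
[249.86317181 172.1573391 ] [632.41592513 313.53405626]
[255.98568259 214.5215719 ] [179.34416209 251.63413039]
[255.69072965 233.6133214 ] [178.19384564 326.09195345]
[255.19556114 210.64412067] [176.26268846 236.5120706 ]
```

Both views show the fingers closed right where the leg is (TCP 37 mm below its top), yet the reading is 0.6 mm instead of 10 mm. That doesn't fit a plain miss. A small slow lift will show whether the bracket comes along.

Request:
{"api": "apply_moves", "payload": {
  "translation": [
    [0, 0, -0.02],
    [0, 0, -0.04],
    [0, 0, -0.06],
    [0, 0, -0.08],
    [0, 0, -0.1],
    [0, 0, -0.1]
  ],
  "turn": [
    [0, 0, 0],
    [0, 0, 0],
    [0, 0, 0],
    [0, 0, 0],
    [0, 0, 0],
    [0, 0, 0]
  ],
  "claw": [0, 0, 0, 0, 0, 0]
}}

```text
time_s: 4.98
tcp_pos: [0.5402, -0.1708, 0.1013]
orientation: [3.141, -0.029, 0.003]
force: [-0.2, -0.4, 0.1]
grip_width: 0.0005
```

```bash
python3 - <<'E'
from h import *
p,r,s=pose(); print(p,s['grip_width'],s['force'])
im=bot.capture('wrist'); s=bot.capture('scene'); cv2.imwrite('pics/w7.png',im); cv2.imwrite('pics/s7.png',s)
a=cv2.resize(im[110:290,190:330],(390,500),interpolation=cv2.INTER_CUBIC); b=cv2.resize(s[140:210,215:271],(400,500),interpolation=cv2.INTER_CUBIC)
cv2.imwrite('pics/c7.png',np.hstack([a,b]))
E
```

```text
[ 0.54017556 -0.1707617   0.10131916] 0.0004905815990899252 [-0.19033857 -0.36996629  0.07283707]
```

View pics/c7.png

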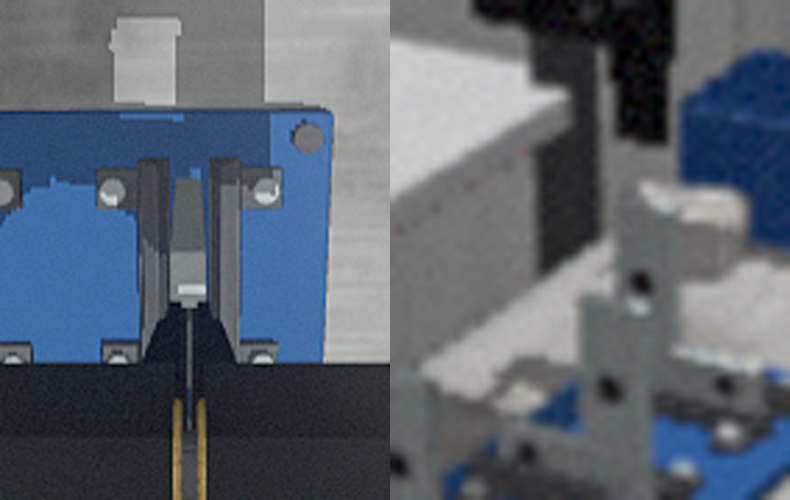

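The bracket stayed in its pocket. In the scene view the fingertips (row ~159.6) sit about 28 mm above the leg top (row 166.6) with TCP z at 0.101. So the real fingertips end about 38 mm behind the reported TCP, and the grip closed just above the leg. I'll go deeper to TCP z≈0.045, watching the force.

Request:
{"api": "apply_moves", "payload": {
  "translation": [
    [0, 0, 0],
    [0, 0, 0],
    [0, 0, 0],
    [0, 0, 0],
    [0, 0, 0.03],
    [0, 0, 0.06],
    [0, 0, 0.09],
    [0, 0, 0.1]
  ],
  "turn": [
    [0, 0, 0],
    [0, 0, 0],
    [0, 0, 0],
    [0, 0, 0],
    [0, 0, 0],
    [0, 0, 0],
    [0, 0, 0],
    [0, 0, 0]
  ],
  "claw": [0.4, 0.4, 0.4, 0.4, 0.4, 0.4, 0.4, 0.4]
}}

```text
time_s: 5.75
tcp_pos: [0.539, -0.1703, 0.0733]
orientation: [-3.141, 0.03, 0.003]
force: [-0.3, -0.2, -0.9]
grip_width: 0.0379
```

Request:
{"api": "apply_moves", "payload": {
  "translation": [
    [0, 0, 0.02],
    [0, 0, 0.04],
    [0, 0, 0.06],
    [0, 0, 0.08],
    [0, 0, 0.1],
    [0, 0, 0.1]
  ],
  "turn": [
    [0, 0, 0],
    [0, 0, 0],
    [0, 0, 0],
    [0, 0, 0],
    [0, 0, 0],
    [0, 0, 0]
  ],
  "claw": [0.4, 0.4, 0.4, 0.4, 0.4, 0.4]
}}

```text
time_s: 6.25
tcp_pos: [0.5393, -0.1704, 0.049]
orientation: [-3.141, 0.029, 0.002]
force: [0.3, -0.2, 0.2]
grip_width: 0.0381
```

Request:
{"api": "apply_moves", "payload": {
  "translation": [
    [0, 0, 0.02],
    [0, 0, 0.02],
    [0, 0, 0.02],
    [0, 0, 0.02],
    [0, 0, 0.02],
    [0, 0, 0.02],
    [0, 0, 0.02],
    [0, 0, 0.02]
  ],
  "turn": [
    [0, 0, 0],
    [0, 0, 0],
    [0, 0, 0],
    [0, 0, 0],
    [0, 0, 0],
    [0, 0, 0],
    [0, 0, 0],
    [0, 0, 0]
  ],
  "claw": [0.4, 0, 0, 0, 0, 0, 0, 0],
  "squeeze": 40
}}

```text
time_s: 6.92
tcp_pos: [0.5398, -0.1707, 0.0452]
orientation: [3.141, -0.029, 0.001]
force: [0.1, -0.5, 2.0]
grip_width: 0.0102
```

Held at 10.2 mm. I lift 50 mm, then turn half round by the negative way, which keeps the last joint in range.

Request:
{"api": "apply_moves", "payload": {
  "translation": [
    [0, 0, -0.03],
    [0, 0, -0.06],
    [0, 0, -0.1],
    [0, 0, -0.14],
    [0, 0, -0.18],
    [0, 0, -0.2],
    [0, 0, -0.2]
  ],
  "turn": [
    [0, 0, 0],
    [0, 0, 0],
    [0, 0, 0],
    [0, 0, 0],
    [0, 0, 0],
    [0, 0, 0],
    [0, 0, 0]
  ],
  "claw": [0, 0, 0, 0, 0, 0, 0]
}}

```text
time_s: 7.5
tcp_pos: [0.5403, -0.1709, 0.0967]
orientation: [3.14, -0.029, 0.004]
force: [-0.4, -0.5, -3.3]
grip_width: 0.0096
```

Request:
{"api": "apply_moves", "payload": {
  "translation": [
    [0, 0, 0],
    [0, 0, 0],
    [0, 0, 0],
    [0, 0, 0],
    [0, 0, 0],
    [0, 0, 0],
    [0, 0, 0],
    [0, 0, 0]
  ],
  "turn": [
    [0, 0, -0.01],
    [0, 0, -0.025],
    [0, 0, -0.04],
    [0, 0, -0.06],
    [0, 0, -0.08],
    [0, 0, -0.1],
    [0, 0, -0.115],
    [0, 0, -0.125]
  ],
  "claw": [0, 0, 0, 0, 0, 0, 0, 0]
}}

```text
time_s: 8.17
tcp_pos: [0.5394, -0.1705, 0.0947]
orientation: [-2.91, -1.183, 0.001]
force: [0.1, 0.4, -1.7]
grip_width: 0.0096
```

```bash
python3 - <<'E'
from h import *
p,r,s=pose(); y=r.as_matrix()[:,1]; print(p,np.degrees(np.arctan2(y[1],y[0])),np.round(s['q'],2),s['grip_width'],s['force'])
E
```

```text
[ 0.53943933 -0.17051503  0.09470611] -45.7689935679768 [-0.42  0.5   1.79 -0.    0.85  0.38] 0.009614199889706456 [ 0.14464037  0.43867131 -1.66624482]
```

Request:
{"api": "apply_moves", "payload": {
  "translation": [
    [0, 0, 0],
    [0, 0, 0],
    [0, 0, 0],
    [0, 0, 0],
    [0, 0, 0],
    [0, 0, 0],
    [0, 0, 0],
    [0, 0, 0]
  ],
  "turn": [
    [0, 0, -0.015],
    [0, 0, -0.03],
    [0, 0, -0.045],
    [0, 0, -0.06],
    [0, 0, -0.077],
    [0, 0, -0.093],
    [0, 0, -0.11],
    [0, 0, -0.125]
  ],
  "claw": [0, 0, 0, 0, 0, 0, 0, 0]
}}

```text
time_s: 8.83
tcp_pos: [0.5394, -0.1705, 0.0947]
orientation: [-2.236, -2.206, 0.0]
force: [0.3, 0.3, -3.6]
grip_width: 0.0099
```

Request:
{"api": "apply_moves", "payload": {
  "translation": [
    [0, 0, 0],
    [0, 0, 0],
    [0, 0, 0],
    [0, 0, 0],
    [0, 0, 0],
    [0, 0, 0],
    [0, 0, 0],
    [0, 0, 0]
  ],
  "turn": [
    [0, 0, -0.015],
    [0, 0, -0.03],
    [0, 0, -0.045],
    [0, 0, -0.06],
    [0, 0, -0.077],
    [0, 0, -0.093],
    [0, 0, -0.11],
    [0, 0, -0.125]
  ],
  "claw": [0, 0, 0, 0, 0, 0, 0, 0]
}}

```text
time_s: 9.5
tcp_pos: [0.5394, -0.1705, 0.0947]
orientation: [-1.221, -2.894, 0.0]
force: [-0.8, -1.0, -2.7]
grip_width: 0.01
```

Request:
{"api": "apply_moves", "payload": {
  "translation": [
    [0, 0, 0],
    [0, 0, 0],
    [0, 0, 0],
    [0, 0, 0],
    [0, 0, 0],
    [0, 0, 0],
    [0, 0, 0],
    [0, 0, 0]
  ],
  "turn": [
    [0, 0, -0.015],
    [0, 0, -0.03],
    [0, 0, -0.05],
    [0, 0, -0.07],
    [0, 0, -0.09],
    [0, 0, -0.11],
    [0, 0, -0.125],
    [0, 0, -0.125]
  ],
  "claw": [0, 0, 0, 0, 0, 0, 0, 0]
}}

```text
time_s: 10.17
tcp_pos: [0.5394, -0.1705, 0.0947]
orientation: [-0.023, -3.141, -0.0]
force: [0.0, -0.2, -2.8]
grip_width: 0.0096
```

```bash
python3 - <<'E'
from h import *
p,r,s=pose(); y=r.as_matrix()[:,1]; print(p,np.degrees(np.arctan2(y[1],y[0])),np.round(s['q'],2),s['grip_width'],s['force'])
go(np.array([.494,-.1697,p[2]]),np.radians(88.9))
E
```

```text
[ 0.53942123 -0.17048041  0.09471299] 89.17794976623127 [-0.42  0.5   1.79 -0.    0.85 -1.98] 0.009649874551860024 [ 0.00694364 -0.21316897 -2.7621196 ]
t 10.17 shift [1.817e-01 5.000e-04 1.000e-04] turn [ 0.     -0.0001  0.0008] q [-0.42  0.5   1.79 -0.    0.85 -1.98]
```

Now I shift to the seating spot and check with the wrist camera before lowering.

Request:
{"api": "apply_moves", "payload": {
  "translation": [
    [0.05, 0, 0],
    [0.1, 0, 0],
    [0.15, 0, 0],
    [0.182, 0, 0],
    [0.182, 0, 0],
    [0.182, 0, 0],
    [0.182, 0, 0]
  ],
  "turn": [
    [0, 0, 0.0008],
    [0, 0, 0.0008],
    [0, 0, 0.0008],
    [0, 0, 0.0008],
    [0, 0, 0.0008],
    [0, 0, 0.0008],
    [0, 0, 0.0008]
  ],
  "claw": [0, 0, 0, 0, 0, 0, 0]
}}

```text
time_s: 10.75
tcp_pos: [0.4948, -0.1699, 0.0951]
orientation: [0.039, 3.141, -0.0]
force: [0.1, 0.0, -2.9]
grip_width: 0.0097
```

```bash
python3 - <<'E'
from h import *
p,r,s=pose(); c,T=camT('wrist'); im=bot.capture('wrist'); cv2.imwrite('pics/w8.png',im); np.save('T8.npy',T); print(p,s['force'])
cv2.imwrite('pics/c8.png',cv2.resize(im[70:270,170:350],(702,780),interpolation=cv2.INTER_CUBIC)[:600])
P=lambda x,y,z:np.round((proj(c,T,np.array([x,y,z]))-[170,70])*3.9)
print('rail centre near/far',P(.468,-.1689,.028),P(.5637,-.1708,.028),'tcp',P(*p))
E
```

```text
[ 0.49482984 -0.16994159  0.0951066 ] [ 0.05487441  0.03244949 -2.94598038]
rail centre near/far [347. 370.] [348. 712.] tcp [347. 559.]
```

View pics/c8.png

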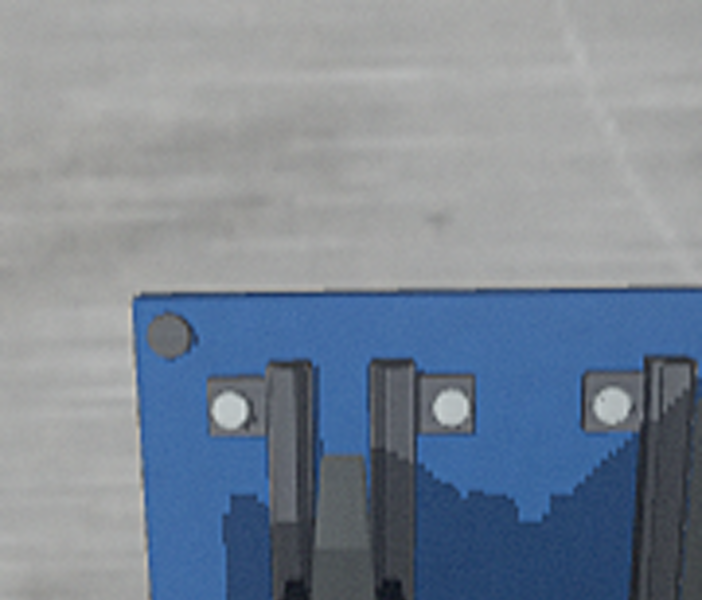

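The held plate (mid column 343.5) lines up with the rails' mid (342), both near the optical centre, so the side error is under 0.5 mm. The rail end shows 2–3 mm nearer than in the opposite-heading view, so I shift 4 mm towards the robot and lower in steps.

Request:
{"api": "apply_moves", "payload": {
  "translation": [
    [0.016, 0, 0.02],
    [0.016, 0, 0.05],
    [0.016, 0, 0.08],
    [0.016, 0, 0.11],
    [0.016, 0, 0.13],
    [0.016, 0, 0.15],
    [0.016, 0, 0.16],
    [0.016, 0, 0.16]
  ],
  "turn": [
    [0, 0, 0],
    [0, 0, 0],
    [0, 0, 0],
    [0, 0, 0],
    [0, 0, 0],
    [0, 0, 0],
    [0, 0, 0],
    [0, 0, 0]
  ],
  "claw": [0, 0, 0, 0, 0, 0, 0, 0]
}}

```text
time_s: 11.47
tcp_pos: [0.49, -0.1695, 0.0544]
orientation: [-0.037, -3.141, -0.001]
force: [0.4, -0.1, -2.7]
grip_width: 0.0098
```

Request:
{"api": "apply_moves", "payload": {
  "translation": [
    [0, 0, 0.01],
    [0, 0, 0.02],
    [0, 0, 0.026],
    [0, 0, 0.032],
    [0, 0, 0.036],
    [0, 0, 0.036]
  ],
  "turn": [
    [0, 0, 0],
    [0, 0, 0],
    [0, 0, 0],
    [0, 0, 0],
    [0, 0, 0],
    [0, 0, 0]
  ],
  "claw": [0, 0, 0, 0, 0, 0]
}}

```text
time_s: 11.97
tcp_pos: [0.4902, -0.1696, 0.0459]
orientation: [-0.037, -3.141, 0.0]
force: [-0.4, 1.2, -3.3]
grip_width: 0.0095
```

```bash
python3 - <<'E'
from h import *
p,r,s=pose(); c,T=camT('wrist'); im=bot.capture('wrist'); print(p,s['force'],s['moment'],s['grip_width'])
cv2.imwrite('pics/c9.png',cv2.resize(im[100:260,180:340],(600,600),interpolation=cv2.INTER_CUBIC)); np.save('T9.npy',T)
E
```

```text
[ 0.49015746 -0.16962432  0.04589098] [-0.37918388  1.20037227 -3.33302557] [ 0.11239887 -0.06130599  0.01215093] 0.009478194269185029
```

View pics/c9.png

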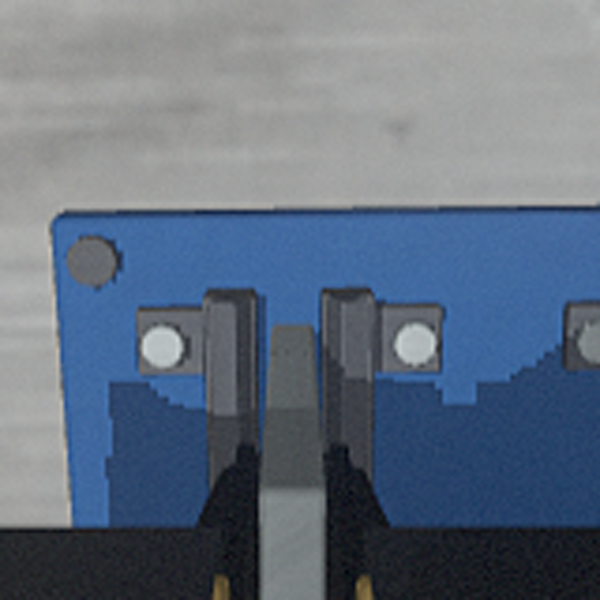

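```bash
python3 - <<'E'
from h import *
c,_=camT('wrist'); T=np.load('T9.npy'); f=lambda u,v,z: np.round(ray(c,T,(u/3.75+180,v/3.75+100),z),4)
print('heel',f(291,325,.012),'rail end top',f(289,291,.028),'plate edge',f(291,211,.012),'leg top heel edge',f(291,488,.112))
E
```

```text
heel [ 0.4771 -0.1704  0.012 ] rail end top [ 0.4653 -0.1706  0.028 ] plate edge [ 0.4501 -0.1698  0.012 ] leg top heel edge [ 0.4761 -0.1704  0.112 ]
```

Request:
{"api": "apply_moves", "payload": {
  "translation": [
    [0, 0, 0.003],
    [0, 0, 0.006],
    [0, 0, 0.006],
    [0, 0, 0.006]
  ],
  "turn": [
    [0, 0, 0],
    [0, 0, 0],
    [0, 0, 0],
    [0, 0, 0]
  ],
  "claw": [0, 0, 0, 0]
}}

```text
time_s: 12.35
tcp_pos: [0.4903, -0.1697, 0.0452]
orientation: [0.037, 3.141, -0.001]
force: [-1.8, 0.7, 5.9]
grip_width: 0.0095
```

The heel sits 27.0 mm from the plate edge, where 27 is ideal for a centred foot, and the floor contact is felt (+6 N). I release, rise, and work out pocket 3's leg from the first wrist picture relative to pocket 1's.

Request:
{"api": "apply_moves", "payload": {
  "translation": [
    [0, 0, 0],
    [0, 0, 0],
    [0, 0, 0],
    [0, 0, 0],
    [0, 0, -0.1],
    [0, 0, -0.2],
    [0, 0, -0.3],
    [0, 0, -0.38]
  ],
  "turn": [
    [0, 0, 0],
    [0, 0, 0],
    [0, 0, 0],
    [0, 0, 0],
    [0, 0, 0],
    [0, 0, 0],
    [0, 0, 0],
    [0, 0, 0]
  ],
  "claw": [0.4, 0.4, 0.4, 0.4, 0.4, 0.4, 0.4, 0.4]
}}

```text
time_s: 13.02
tcp_pos: [0.4904, -0.1697, 0.1412]
orientation: [0.037, 3.141, -0.001]
force: [0.4, -0.2, 1.3]
grip_width: 0.0378
```

```bash
python3 - <<'E'
from h import *
c=bot.camera_info('wrist'); y=np.array([.004,-1,0]);y/=np.linalg.norm(y); z=np.array([0,0,-1.])
G=np.eye(4); G[:3,:3]=np.c_[np.cross(y,z),y,z]; G[:3,3]=[.4558,-.0671,.2802]; T=G@np.array(c['T_tool_cam'])
f=lambda u,v,zz: np.round(ray(c,T,(u/3.8+155-2.1,v/3.8+75),zz),4)
print('cap1',f(701,80,.112),f(698,178,.112),'cap3',f(103,84,.112),f(109,184,.112))
print('rails1',f(638,283,.040),'toe3',f(157,290,.04),'r3 mids',f((115+212)/2,66,.028),f((125+213)/2+2,300,.028))
go(np.array([.543,.0293,.14]),np.radians(88.9)); print(pose()[0],pose()[2]['force'])
E
```

```text
cap1 [ 0.5532 -0.1664  0.112 ] [ 0.5216 -0.168   0.112 ] cap3 [0.551  0.0325 0.112 ] [0.5187 0.0327 0.112 ]
rails1 [ 0.4773 -0.1659  0.04  ] toe3 [0.4735 0.0343 0.04  ] r3 mids [0.5624 0.0293 0.028 ] [0.4677 0.0312 0.028 ]
t 13.02 shift [-0.1915  0.8009  0.0045] turn [-0.0001  0.0001 -0.0007] q [-0.46  0.38  1.86 -0.    0.9  -2.01]
[ 0.49036364 -0.16971819  0.14118262] [ 0.35778369 -0.23057499  1.34434918]
```

Request:
{"api": "apply_moves", "payload": {
  "translation": [
    [-0.05, 0.15, 0],
    [-0.1, 0.3, 0],
    [-0.15, 0.45, 0],
    [-0.187, 0.6, 0],
    [-0.187, 0.72, 0],
    [-0.187, 0.8, 0],
    [-0.187, 0.8, 0],
    [-0.187, 0.8, 0]
  ],
  "turn": [
    [0, 0, 0],
    [0, 0, 0],
    [0, 0, 0],
    [0, 0, 0],
    [0, 0, 0],
    [0, 0, 0],
    [0, 0, 0],
    [0, 0, 0]
  ],
  "claw": [0.4, 0.4, 0.4, 0.4, 0.4, 0.4, 0.4, 0.4]
}}

```text
time_s: 13.68
tcp_pos: [0.5416, 0.0299, 0.1394]
orientation: [-0.034, -3.141, 0.0]
force: [-0.0, 0.7, -0.5]
grip_width: 0.0378
```

```bash
python3 - <<'E'
from h import *
go(np.array([.537,.0292,.045]),np.radians(88.9)); p,r,s=pose(); c,T=camT('wrist'); im=bot.capture('wrist'); np.save('T10.npy',T); print(p)
cv2.imwrite('pics/c10.png',cv2.resize(im[70:270,100:370],(800,593),interpolation=cv2.INTER_CUBIC))
E
```

```text
t 13.68 shift [ 0.0183 -0.0033  0.3777] turn [-0.     -0.     -0.0004] q [-0.07  0.42  1.8  -0.    0.92 -1.62]
[0.54160924 0.02994927 0.13941647]
```

View pics/c10.png

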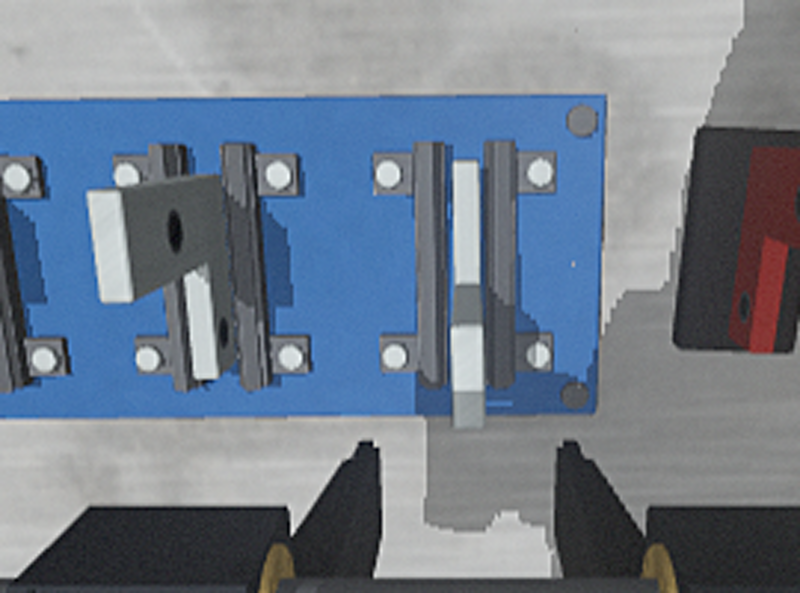

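The picture shows the leg in pocket 3 (cap columns 452–484, rows 323–428) centred between the fingers (380 and 556), and the rails' mid at 465.5. The toe at row 160 points towards the robot, so this one is mirrored.

```bash
python3 - <<'E'
from h import *
c,_=camT('wrist'); T=np.load('T10.npy'); f=lambda u,v,z: np.round(ray(c,T,(u/2.963+100,v/2.963+70),z),4)
print('cap',f(468,323,.112),f(468,428,.112),'toe',f(466,160,.040),'rails',f(465,143,.028),f(466,386,.028),'plate',f(466,97,.012),f(466,415,.012))
E
```

```text
cap [0.5201 0.0296 0.112 ] [0.5524 0.029  0.112 ] toe [0.4767 0.0299 0.04  ] rails [0.471  0.0296 0.028 ] [0.5649 0.028  0.028 ] plate [0.4542 0.0303 0.012 ] [0.5827 0.0276 0.012 ]
```

Request:
{"api": "apply_moves", "payload": {
  "translation": [
    [0.016, 0, 0.06],
    [0.016, 0, 0.12],
    [0.016, 0, 0.18],
    [0.016, 0, 0.24],
    [0.016, 0, 0.29],
    [0.016, 0, 0.33],
    [0.016, 0, 0.36],
    [0.016, 0, 0.375]
  ],
  "turn": [
    [0, 0, 0],
    [0, 0, 0],
    [0, 0, 0],
    [0, 0, 0],
    [0, 0, 0],
    [0, 0, 0],
    [0, 0, 0],
    [0, 0, 0]
  ],
  "claw": [0.4, 0.4, 0.4, 0.4, 0.4, 0.4, 0.4, 0.4]
}}

```text
time_s: 14.4
tcp_pos: [0.5375, 0.0285, 0.0449]
orientation: [-0.039, -3.141, 0.0]
force: [-0.6, 0.6, -0.5]
grip_width: 0.0378
```

Request:
{"api": "apply_moves", "payload": {
  "translation": [
    [0, 0, 0],
    [0, 0, 0],
    [0, 0, 0],
    [0, 0, 0],
    [0, 0, 0],
    [0, 0, 0],
    [0, 0, 0],
    [0, 0, 0]
  ],
  "turn": [
    [0, 0, 0],
    [0, 0, 0],
    [0, 0, 0],
    [0, 0, 0],
    [0, 0, 0],
    [0, 0, 0],
    [0, 0, 0],
    [0, 0, 0]
  ],
  "claw": [0, 0, 0, 0, 0, 0, 0, 0],
  "squeeze": 40
}}

```text
time_s: 15.07
tcp_pos: [0.538, 0.0293, 0.0462]
orientation: [0.037, 3.14, -0.0]
force: [0.2, 0.9, 5.9]
grip_width: 0.0097
```

Gripped at 9.7 mm. I lift, then turn half round the positive way.

Request:
{"api": "apply_moves", "payload": {
  "translation": [
    [0, 0, -0.03],
    [0, 0, -0.06],
    [0, 0, -0.1],
    [0, 0, -0.14],
    [0, 0, -0.18],
    [0, 0, -0.2],
    [0, 0, -0.2]
  ],
  "turn": [
    [0, 0, 0],
    [0, 0, 0],
    [0, 0, 0],
    [0, 0, 0],
    [0, 0, 0],
    [0, 0, 0],
    [0, 0, 0]
  ],
  "claw": [0, 0, 0, 0, 0, 0, 0]
}}

```text
time_s: 15.65
tcp_pos: [0.5383, 0.0293, 0.0973]
orientation: [0.037, 3.139, -0.0]
force: [0.3, 0.2, -3.1]
grip_width: 0.0097
```

Request:
{"api": "apply_moves", "payload": {
  "translation": [
    [0, 0, 0],
    [0, 0, 0],
    [0, 0, 0],
    [0, 0, 0],
    [0, 0, 0],
    [0, 0, 0],
    [0, 0, 0],
    [0, 0, 0]
  ],
  "turn": [
    [0, 0, 0.01],
    [0, 0, 0.025],
    [0, 0, 0.04],
    [0, 0, 0.06],
    [0, 0, 0.08],
    [0, 0, 0.1],
    [0, 0, 0.115],
    [0, 0, 0.125]
  ],
  "claw": [0, 0, 0, 0, 0, 0, 0, 0]
}}

```text
time_s: 16.32
tcp_pos: [0.5374, 0.0293, 0.0955]
orientation: [-1.244, -2.884, 0.0]
force: [0.1, -0.4, -2.9]
grip_width: 0.0101
```

Request:
{"api": "apply_moves", "payload": {
  "translation": [
    [0, 0, 0],
    [0, 0, 0],
    [0, 0, 0],
    [0, 0, 0],
    [0, 0, 0],
    [0, 0, 0],
    [0, 0, 0],
    [0, 0, 0]
  ],
  "turn": [
    [0, 0, 0.015],
    [0, 0, 0.03],
    [0, 0, 0.045],
    [0, 0, 0.06],
    [0, 0, 0.077],
    [0, 0, 0.093],
    [0, 0, 0.11],
    [0, 0, 0.125]
  ],
  "claw": [0, 0, 0, 0, 0, 0, 0, 0]
}}

```text
time_s: 16.98
tcp_pos: [0.5374, 0.0293, 0.0954]
orientation: [-2.253, -2.188, 0.001]
force: [0.8, -0.5, -2.4]
grip_width: 0.0097
```

Request:
{"api": "apply_moves", "payload": {
  "translation": [
    [0, 0, 0],
    [0, 0, 0],
    [0, 0, 0],
    [0, 0, 0],
    [0, 0, 0],
    [0, 0, 0],
    [0, 0, 0],
    [0, 0, 0]
  ],
  "turn": [
    [0, 0, 0.015],
    [0, 0, 0.03],
    [0, 0, 0.045],
    [0, 0, 0.06],
    [0, 0, 0.077],
    [0, 0, 0.093],
    [0, 0, 0.11],
    [0, 0, 0.125]
  ],
  "claw": [0, 0, 0, 0, 0, 0, 0, 0]
}}

```text
time_s: 17.65
tcp_pos: [0.5374, 0.0293, 0.0954]
orientation: [-2.919, -1.16, 0.001]
force: [-0.4, -0.4, -2.5]
grip_width: 0.0101
```

Request:
{"api": "apply_moves", "payload": {
  "translation": [
    [0, 0, 0],
    [0, 0, 0],
    [0, 0, 0],
    [0, 0, 0],
    [0, 0, 0],
    [0, 0, 0],
    [0, 0, 0],
    [0, 0, 0]
  ],
  "turn": [
    [0, 0, 0.015],
    [0, 0, 0.03],
    [0, 0, 0.05],
    [0, 0, 0.07],
    [0, 0, 0.09],
    [0, 0, 0.11],
    [0, 0, 0.125],
    [0, 0, 0.125]
  ],
  "claw": [0, 0, 0, 0, 0, 0, 0, 0]
}}

```text
time_s: 18.32
tcp_pos: [0.5374, 0.0293, 0.0955]
orientation: [3.141, -0.044, -0.001]
force: [-0.5, 0.2, -3.3]
grip_width: 0.0098
```

```bash
python3 - <<'E'
from h import *
p,r,s=pose(); y=r.as_matrix()[:,1]; print(p,np.degrees(np.arctan2(y[1],y[0])),s['grip_width'],s['force'])
go(np.array([.4966,.0296,p[2]]),np.radians(-91.1))
E
```

```text
[0.53744733 0.02927    0.09547023] -91.6168524730003 0.00983061301786814 [-0.53064904  0.24724681 -3.33784873]
t 18.32 shift [-1.634e-01  3.300e-03  1.000e-04] turn [ 0.      0.0001 -0.0014] q [-0.07  0.47  1.86 -0.    0.82  1.53]
```

Request:
{"api": "apply_moves", "payload": {
  "translation": [
    [-0.05, 0.003, 0],
    [-0.1, 0.003, 0],
    [-0.15, 0.003, 0],
    [-0.163, 0.003, 0],
    [-0.163, 0.003, 0.03],
    [-0.163, 0.003, 0.06],
    [-0.163, 0.003, 0.09],
    [-0.163, 0.003, 0.1]
  ],
  "turn": [
    [0, 0, -0.0014],
    [0, 0, -0.0014],
    [0, 0, -0.0014],
    [0, 0, -0.0014],
    [0, 0, -0.0014],
    [0, 0, -0.0014],
    [0, 0, -0.0014],
    [0, 0, -0.0014]
  ],
  "claw": [0, 0, 0, 0, 0, 0, 0, 0]
}}

```text
time_s: 18.98
tcp_pos: [0.4968, 0.0295, 0.0691]
orientation: [-3.141, 0.023, 0.003]
force: [-0.6, 0.1, -3.1]
grip_width: 0.0098
```

Request:
{"api": "apply_moves", "payload": {
  "translation": [
    [0, 0, 0.02],
    [0, 0, 0.03],
    [0, 0, 0.04],
    [0, 0, 0.05],
    [0, 0, 0.06],
    [0, 0, 0.06]
  ],
  "turn": [
    [0, 0, 0],
    [0, 0, 0],
    [0, 0, 0],
    [0, 0, 0],
    [0, 0, 0],
    [0, 0, 0]
  ],
  "claw": [0, 0, 0, 0, 0, 0]
}}

```text
time_s: 19.48
tcp_pos: [0.4968, 0.0295, 0.0554]
orientation: [3.141, -0.024, -0.001]
force: [0.2, -0.2, -2.5]
grip_width: 0.0098
```

```bash
python3 - <<'E'
from h import *
p,r,s=pose(); print(p,s['force'],s['moment']); go(np.array([.4966,.0296,.046]),np.radians(-91.1))
E
```

```text
[0.49676713 0.02949728 0.05539896] [ 0.22379492 -0.20137025 -2.45457372] [ 0.05422608  0.10898647 -0.04216205]
t 19.48 shift [-0.0007 -0.0004  0.0376] turn [0.     0.0001 0.0007] q [-0.07  0.48  1.99 -0.    0.67  1.51]
```

Request:
{"api": "apply_moves", "payload": {
  "translation": [
    [0, 0, 0.01],
    [0, 0, 0.018],
    [0, 0, 0.026],
    [0, 0, 0.032],
    [0, 0, 0.036],
    [0, 0, 0.036]
  ],
  "turn": [
    [0, 0, 0],
    [0, 0, 0],
    [0, 0, 0],
    [0, 0, 0],
    [0, 0, 0],
    [0, 0, 0]
  ],
  "claw": [0, 0, 0, 0, 0, 0]
}}

```text
time_s: 19.98
tcp_pos: [0.4968, 0.0295, 0.0466]
orientation: [3.141, -0.023, -0.0]
force: [0.5, -2.0, -2.4]
grip_width: 0.0098
```

Request:
{"api": "apply_moves", "payload": {
  "translation": [
    [0, 0, 0.003],
    [0, 0, 0.005],
    [0, 0, 0.005]
  ],
  "turn": [
    [0, 0, 0],
    [0, 0, 0],
    [0, 0, 0]
  ],
  "claw": [0, 0, 0]
}}

```text
time_s: 20.23
tcp_pos: [0.497, 0.0295, 0.0462]
orientation: [3.141, -0.023, 0.001]
force: [-2.4, -0.3, 6.8]
grip_width: 0.0103
```

The floor contact is felt. I release, rise and take a final look from above.

Request:
{"api": "apply_moves", "payload": {
  "translation": [
    [0, 0, 0],
    [0, 0, 0],
    [0, 0, 0],
    [0, 0, 0],
    [0, 0, -0.1],
    [0, 0, -0.2],
    [0, 0, -0.3],
    [0, 0, -0.4]
  ],
  "turn": [
    [0, 0, 0],
    [0, 0, 0],
    [0, 0, 0],
    [0, 0, 0],
    [0, 0, 0],
    [0, 0, 0],
    [0, 0, 0],
    [0, 0, 0]
  ],
  "claw": [0.4, 0.4, 0.4, 0.4, 0.4, 0.4, 0.4, 0.4]
}}

```text
time_s: 20.9
tcp_pos: [0.4967, 0.0295, 0.1466]
orientation: [3.141, -0.023, -0.0]
force: [-0.2, -0.3, 0.1]
grip_width: 0.0377
```

Request:
{"api": "apply_moves", "payload": {
  "translation": [
    [-0.05, 0.1, -0.15],
    [-0.1, 0.2, -0.3],
    [-0.15, 0.3, -0.45],
    [-0.16, 0.4, -0.55],
    [-0.16, 0.4, -0.55],
    [-0.16, 0.4, -0.55],
    [-0.16, 0.4, -0.55],
    [-0.16, 0.4, -0.55]
  ],
  "turn": [
    [0, 0, 0],
    [0, 0, 0],
    [0, 0, 0],
    [0, 0, 0],
    [0, 0, 0],
    [0, 0, 0],
    [0, 0, 0],
    [0, 0, 0]
  ],
  "claw": [0.4, 0.4, 0.4, 0.4, 0.4, 0.4, 0.4, 0.4]
}}

```text
time_s: 21.57
tcp_pos: [0.455, -0.0691, 0.2816]
orientation: [-3.141, 0.023, 0.003]
force: [0.8, -0.1, 0.1]
grip_width: 0.038
```

```bash
python3 - <<'E'
from h import *
p,r,s=pose(); c,T=camT('wrist'); im=bot.capture('wrist'); np.save('T11.npy',T); sc=bot.capture('scene'); print(p,s['force'],s['time_s'])
a=cv2.resize(im[60:190,90:390],(800,347),interpolation=cv2.INTER_CUBIC); b=cv2.resize(sc[155:255,180:304],(310,250),interpolation=cv2.INTER_CUBIC)
cv2.imwrite('pics/c11.png',np.vstack([a,np.hstack([b,np.zeros((250,490,3),np.uint8)])]))
E
```

```text
[ 0.45502214 -0.06913324  0.28161497] [ 0.80797559 -0.11252099  0.11777973] 21.5667
```

View pics/c11.png

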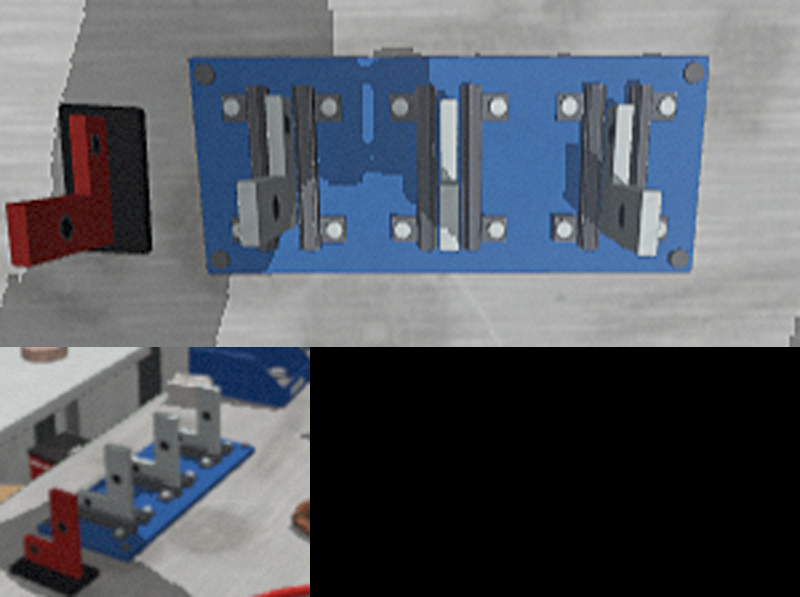

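All three legs now stand at the near side, like the red pattern, with the toe pointing away (toe ends at rows 95, 99 and 104; rails' far ends at 86, 85 and 83). One numeric check of the centring.

```bash
python3 - <<'E'
from h import *
c,_=camT('wrist'); T=np.load('T11.npy'); k=800/300; f=lambda u,v,z: np.round(ray(c,T,(u/k+90,v/k+60),z)[:2],4)
for n,t,l,rf,rn in [(3,(274,95),(250,247),(286,86),(290,250)),(2,(449,99),(449,250),(447,85),(448,250)),(1,(624,104),(648,255),(619,83),(614,249))]:
    T_,L,F,N=f(*t,.040),f(*l,.112),f(*rf,.028),f(*rn,.028)
    print(n,'toe',T_,'heel',L,'foot centre x',(T_[0]+L[0])/2,'rail centre x',(F[0]+N[0])/2)
E
```

```text
3 toe [0.5588 0.0261] heel [0.4825 0.028 ] foot centre x 0.52065 rail centre x 0.51695
2 toe [ 0.5552 -0.0728] heel [ 0.4796 -0.0717] foot centre x 0.5174000000000001 rail centre x 0.5159
1 toe [ 0.5512 -0.172 ] heel [ 0.4757 -0.1716] foot centre x 0.51345 rail centre x 0.51535
```

The foot offsets are +3.7, +1.5 and -1.9 mm for pockets 3, 2 and 1, with about 1–2 mm of reading error. That is well inside the 10 mm margin at each rail end, and nothing is being touched, so I hand in.

```bash
python3 -c "
from rig import bot
print(bot.finish_job())"
```

```text
the job is handed in; nothing more can be done
None
```

I took the mirrored brackets out of pockets 1 and 3, turned each half round, and seated each again in its own pocket. The matching bracket in pocket 2 was left alone. I handed the job in at about 22 s of the 69 s, with the gripper open and clear; no verdict is reported.

**Last checks:**
- **Hand:** the wrist and scene pictures show all three legs at the robot side and the toes pointing away, like the red pattern beside the jig.
- **Seating:** the floor contact was felt for both before release (about +6 N and +7 N). Both stand upright between their rails.
- **Centring:** the last view put the feet +3.7 mm (pocket 3), +1.5 mm (pocket 2, not moved) and −1.9 mm (pocket 1) from the middle of the rails, with about 1–2 mm of reading error. Other estimates disagreed: about 1 mm off for pocket 3, and from 0 to about 2 mm for pocket 1. I did not nudge either one.

**What went wrong on the way:**
- **First grasp:** it closed on air. The real fingertips end about 38 mm behind the reported TCP, so I gripped that much lower.
- **Cameras:** the wrist and top cameras disagreed by about 7 mm in y at first. I settled it with close views against the fingers.
- **Picture budget:** I viewed 12 pictures, two past the budget of 10.

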